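Top up the bushing magazine at the press bench

ROBOT

A 6-joint arm with a two-finger parallel gripper is mounted at the origin on the work surface. World frame = base frame: x ahead of the robot, y to its left, z up, the work surface at z = 0. Lengths are in m, angles in rad, forces in N, time in s.
With the tool pointing down it reaches from about 0.325 to 0.9 m from the base axis. Payload 6.1 kg.
Tool frame: the origin (TCP) lies on the centre line of the jaws, within the pads' length; the fingertips stand 14 mm ahead of it and the grasp point (between the pads) lies 5 mm behind it; y points along the fingers, x is the direction in which the jaws open and shut, and the axes are right-handed (so a half turn about y gives the same grasp; the last joint's range is limited). The gripper opens to 87 mm and grips with 3 to 60 N. Pads are 19 mm wide; open, the fingers measure 117 mm over their backs; the gripper's body (75 mm by 190 mm) begins 51 mm behind the grasp point.
Start: joints at [-1.259, 0.22, 1.526, -0, 1.395, -0.126], TCP at [0.265, -0.566, 0.237] pointing down, gripper open.
Joint ranges: [-2.98, 2.98], [-0.91, 2.08], [0.09, 2.57], [-1.24, 4.39], [0.2, 2.65], [-2.68, 2.68]. Speed limits (rad/s): [2.57, 2.57, 3.01, 3.14, 3.14, 3.14].

INTERFACE

Orientations are given as a 3x3 rotation matrix whose columns are the frame's x, y, z axes.
In Python, from station import arm, snapshot gives the robot as it stands.
- The arm moves only by the tool send_rows, never from a script. Its argument "plan" is one flat list of numbers, 6 for each row, row after row: the shift along the tool's x, y, z in units of 600 mm (1.0 is 600 mm), then the turn, a rotation vector about the tool's x, y, z in units of 120 degrees (1.0 is 120 degrees). In form: [tx, ty, tz, ax, ay, az, tx, ty, tz, ax, ay, az, ...]. A call has 1 to 5 rows; each row shifts and turns the commanded pose from where the row before left it, along the tool's axes as they then stand; what a row does not reach is not made up. A row lasts 1/10 s, in which the tool goes at most 50 mm and 8.59 degrees, less where a joint would pass 70% of its speed; a pose out of reach is approached as far as the arm can. A call with a number of a shift or a turn outside -1 to 1 is refused whole. A call with a gripper value outside its range is refused whole. "grip" is the opening, from -1 (shut) to 1 (fully open), set as the call begins (left out, the last holds). The fingers move at their own pace and stop on an object; the grip force is fixed at half the most. Time passes only in rows, so rows that do not move let the fingers close. It gives the time, the measured TCP pose, the force and the opening at its end, in the units of the state.
- arm.sense(): the state, without advancing time (a new reading comes with each control period).
- snapshot(name): name is "scene" or "top" or "wrist"; returns a dict with "image" (400x640x3 uint8, blue, green, red), "fx", "fy", "cx", "cy" (pixels), "world_to_cam" (4x4, takes a point from world to camera coordinates); the wrist camera has in their place "T_tool_cam" (4x4, takes a point from camera to tool coordinates, whose origin is the TCP and whose axes are the tool frame's). Camera axes: x right, y up, looking along -z (the intrinsics and any distortion apply to the point x, -y, -z); pixel columns grow to the right and rows downward; lengths in m; the calibration is good to about 2 mm. A picture is of the moment at which its call begins: read the wrist's pose just before it. There is no depth.
- arm.hand_in(): hands the job in, once; it reports no verdict.
The state is a dict: "time": time; "joints": joint angles; "qd": joint speeds; "joint_efforts": joint torques, N m; "tcp_pos": TCP position; "eef_rot": TCP orientation; "wrist_force": force on the tool from outside, world axes, zero at the start; "torque": the same for the moment, N m; "gripper_width": opening from 0.0 (shut) to 1.0 (fully open).
Only numpy, scipy, OpenCV 4.12 (cv2) and the standard library are available. Lean on these libraries where they do the work, as an engineer would, in place of code of your own. Each camera call takes 0.05 s, during which the arm holds its last target.

TASK

Load the two black bushings into the clear tube magazine through its yellow funnel, one after the other, so that they sit end to end in the tube, the first right down on its floor and the second resting on it. Leave the bright steel bushing standing where it is; it belongs to another job.

Things in the scene. Friction and masses are not known exactly. Their poses are not given: they have to be found in the camera images.
- magazine: Fixed magazine: aluminium base 150 x 120 x 20 mm, upright clear tube 44 mm inside, 50 outside, yellow funnel on top. Origin on the tube's axis at the bench surface, z up: tube floor z = 20 mm, funnel throat (44 mm inside) 102, rim (70 inside, 76 outside) 120, the highest point; bracket on the -x side to z = 90. A bushing let go in the mouth drops by its own weight; with two in, the stack is level with the rim.
- black_bushing_a_mid (a point): Matt black round bushing, a plain sleeve 32 mm outer diameter, 50 mm long, 16 mm bore, 55 to 115 g, standing upright on the bench. The point is its centre, halfway up its axis (25 mm above its lower end); z runs along its axis. The two black bushings are identical; either order, either end down.
- black_bushing_b_mid (a point): Matt black round bushing, a plain sleeve 32 mm outer diameter, 50 mm long, 16 mm bore, 55 to 115 g, standing upright on the bench. The point is its centre, halfway up its axis (25 mm above its lower end); z runs along its axis. The two black bushings are identical; either order, either end down.
- steel_bushing_mid (a point): Bright steel bushing of the same size, 200 g, to be left standing. The point is its centre, halfway up. Also on the bench: a loose brass flange (56 mm wide, 30 mm high) and, to the robot's right, a fixed cardboard tub of steel collars, 60 mm high. The bushings and the flange stand at least 100 mm apart, centre to centre.

How it is judged:
By the outcome, as a careful person would: the job done as asked, in the order asked, and still so for the second after the job is handed in, with the robot touching nothing.
It also fails if it takes over 61 s, if anything falls off the work surface, if the arm or the gripper's body presses on something with over 40 N, if the wrist force passes 120 N, or if a joint passes its speed limit or range.

## Working session

There is one attempt and no reset: what is moved stays moved. The work goes in short steps, Python scripts to look and compute and a tool call to move; the robot and the scene stay as the last step left them, time stands still between calls to the robot, and variables do not carry over. Pictures are saved under pics/ and viewed, and the job is handed in when it is done.

Besides the shell and the picture viewer there is one more tool, called by a JSON object that holds its "fn" and its "kwargs", one argument or row to a line. send_rows: Moves the arm, as the interface text tells. Shifts and turns lie within -1 to 1; 1 stands for 600 mm of shift or 120 degrees of turn. Its arguments: {"type":"object","properties":{"plan":{"type":"array"},"grip":{"type":"number"}},"required":["plan"]}

```bash
mkdir -p pics; ls
python3 - <<'E'
from station import arm, snapshot
import cv2,numpy as np
np.set_printoptions(precision=4,suppress=True)
print(arm.sense())
for n in ["scene","top","wrist"]:
    s=snapshot(n); cv2.imwrite(f"pics/{n}0.png",s["image"])
    print(n,{k:v for k,v in s.items() if k!="image"})
E
```

```text
pics
{'time': 0.0, 'joints': array([-1.2591,  0.2212,  1.5276, -0.    ,  1.3947, -0.1261]), 'qd': array([-0.0003,  0.0006, -0.0001,  0.0012, -0.001 ,  0.0002]), 'joint_efforts': array([  0.    , -49.4613, -38.7376,   0.07  ,   0.0573,  -0.0001]), 'tcp_pos': array([ 0.2648, -0.5655,  0.2355]), 'eef_rot': array([[ 0.424 , -0.0006,  0.9057],
       [-0.9057,  0.0018,  0.424 ],
       [-0.0019, -1.    ,  0.0002]]), 'wrist_force': array([-0.1933,  0.4949, -0.6586]), 'torque': array([-0.0235, -0.0193,  0.0273]), 'gripper_width': 0.9984778795918539}
scene {'fx': 501.63763505432934, 'fy': 501.63763505432934, 'cx': 326.39758475828086, 'cy': 198.4434312363288, 'world_to_cam': array([[-0.8074,  0.5898,  0.0159,  0.4313],
       [-0.4899, -0.6851,  0.5391,  0.2705],
       [ 0.3289,  0.4275,  0.8421, -1.2202],
       [ 0.    ,  0.    ,  0.    ,  1.    ]])}
top {'fx': 410.9611262136289, 'fy': 410.9611262136289, 'cx': 319.32538825354897, 'cy': 200.99937918785906, 'world_to_cam': array([[-0.0019, -0.9998, -0.0196,  0.0258],
       [ 0.9951, -0.0039,  0.0985, -0.5371],
       [-0.0985, -0.0194,  0.9949, -0.8474],
       [ 0.    ,  0.    ,  0.    ,  1.    ]])}
wrist {'fx': 283.770724501642, 'fy': 283.770724501642, 'cx': 318.79183867865004, 'cy': 197.87696937956696, 'T_tool_cam': array([[ 1.    , -0.0007, -0.001 ,  0.0002],
       [-0.0008,  0.2853, -0.9584, -0.1483],
       [ 0.001 ,  0.9584,  0.2853,  0.0788],
       [ 0.    ,  0.    ,  0.    ,  1.    ]])}
```

View pictures.

View pics/scene0.png

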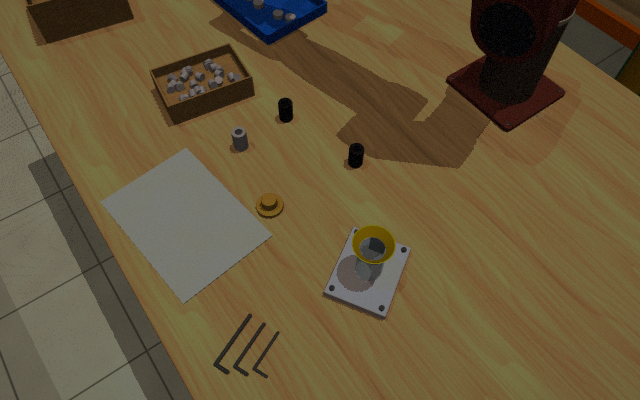

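View pics/top0.png

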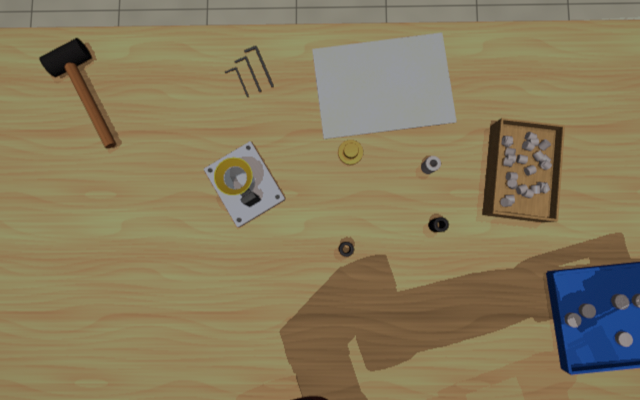

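View pics/wrist0.png

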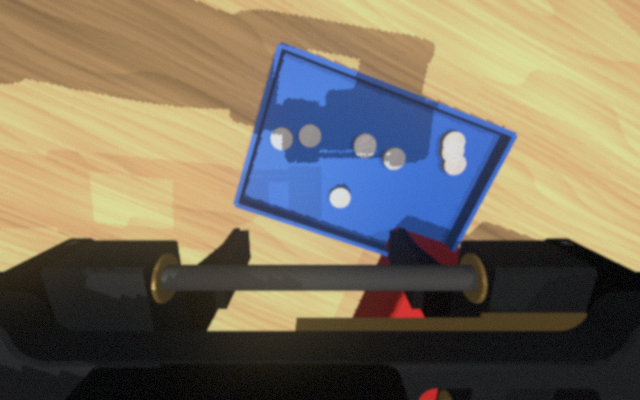

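```bash
cat > h.py <<'E'
import numpy as np,cv2
from scipy.optimize import least_squares
np.set_printoptions(precision=4,suppress=True)
def proj(s,P,W=None):
    P=np.atleast_2d(P); W=s["world_to_cam"] if W is None else W
    c=P@W[:3,:3].T+W[:3,3]
    return np.c_[s["fx"]*c[:,0]/-c[:,2]+s["cx"], s["fy"]*-c[:,1]/-c[:,2]+s["cy"]]
def wristW(s,st):
    T=np.eye(4);T[:3,:3]=st["eef_rot"];T[:3,3]=st["tcp_pos"]
    return np.linalg.inv(T@s["T_tool_cam"])
def circ(c,r,z,n=60):
    t=np.linspace(0,2*np.pi,n,endpoint=False); return np.c_[c[0]+r*np.cos(t),c[1]+r*np.sin(t),0*t+z]
def ray_z(s,uv,z,W=None):
    W=s["world_to_cam"] if W is None else W
    d=W[:3,:3].T@np.array([(uv[0]-s["cx"])/s["fx"],-(uv[1]-s["cy"])/s["fy"],-1]);o=-W[:3,:3].T@W[:3,3]
    return o+d*(z-o[2])/d[2]
E
python3 - <<'E'
from h import *
from station import snapshot
a=snapshot("top");b=snapshot("scene")
def crop(s,u,v,n,r=25,k=10):
    c=s["image"][v-r:v+r,u-r:u+r];return cv2.resize(c,None,fx=k,fy=k,interpolation=cv2.INTER_NEAREST)
import pickle;pickle.dump((a,b),open("cams.pkl","wb"))
T=[crop(a,346,249,0,13,19),crop(a,438,225,0,13,19)]
S=[crop(b,356,155,0,13,19),crop(b,286,110,0,13,19)]
m=lambda l:np.hstack([cv2.resize(x,(250,250)) for x in l])
F=[crop(a,234,176,0,25),crop(b,373,246,0,30)]
cv2.imwrite("pics/c0.png",np.hstack([m(T+[F[0]])[:, :750]]))
cv2.imwrite("pics/c1.png",np.hstack([m(S+[F[1]])[:, :750]]))
for s,pts in ((a,[(346,249),(438,225)]),(b,[(356,155),(286,110)])):
    g=s["image"].max(2)
    for p in pts:
        m=np.zeros_like(g);u,v=p;m[v-18:v+18,u-18:u+18]=1
        M=((g<75)&(m>0)).astype(np.uint8)
        n,l,st,c=cv2.connectedComponentsWithStats(M)
        i=1+np.argmax(st[1:,4]);print(p,st[i],c[i])
    hsv=cv2.cvtColor(s["image"],cv2.COLOR_BGR2HSV)
    Y=((abs(hsv[...,0].astype(int)-26)<5)&(hsv[...,1]>200)).astype(np.uint8)
    n,l,st,c=cv2.connectedComponentsWithStats(Y)
    for i in range(1,n):
        if st[i,4]>60: print("Y",st[i],c[i])
E
```

```text
(346, 249) [339 242  15  15 139] [345.8849 248.6403]
(438, 225) [428 217  21  15 237] [438.0295 224.3122]
(356, 155) [348 143  17  26 358] [355.6564 155.1257]
(286, 110) [278  98  15  25 331] [285.281  109.7583]
Y [352 225  43  39 798] [373.817  240.9449]
```

Run:
```python
import cv2,numpy as np
cv2.imwrite("pics/c2.png",np.vstack([cv2.imread("pics/c0.png"),cv2.imread("pics/c1.png")]))
```

```text
(no output)
```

View pics/c2.png

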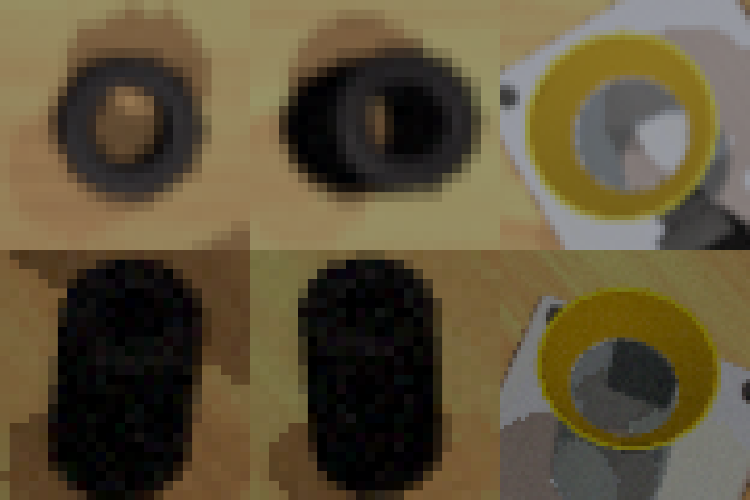

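```bash
cat > fit.py <<'E'
from h import *
import pickle
a,b=pickle.load(open("cams.pkl","rb"))
def hullc(s,circles):
    P=np.vstack([proj(s,c) for c in circles]).astype(np.float32)
    h=cv2.convexHull(P);m=cv2.moments(h);return np.array([m["m10"]/m["m00"],m["m01"]/m["m00"]])
def mask_c(M):
    cs,_=cv2.findContours(M,cv2.RETR_EXTERNAL,cv2.CHAIN_APPROX_NONE)
    c=cv2.convexHull(max(cs,key=cv2.contourArea));N=np.zeros_like(M);cv2.fillPoly(N,[c],1)
    v,u=np.nonzero(N);return np.array([u.mean(),v.mean()])
def blk(s,p):
    g=s["image"].max(2);m=np.zeros_like(g);u,v=p;m[v-18:v+18,u-18:u+18]=1
    return mask_c(((g<75)&(m>0)).astype(np.uint8))
def yel(s,p,r=24):
    h=cv2.cvtColor(s["image"],cv2.COLOR_BGR2HSV).astype(int);m=np.zeros(h.shape[:2],np.uint8);u,v=p;m[v-r:v+r,u-r:u+r]=1
    Y=((abs(h[...,0]-27)<6)&(h[...,1]>150)&(m>0)).astype(np.uint8);Y=cv2.morphologyEx(Y,cv2.MORPH_OPEN,np.ones((3,3)));
    return mask_c(Y)
def solve(obs,cir):
    for name,ss in (("top",[0]),("scene",[1]),("both",[0,1])):
        f=lambda x:np.concatenate([hullc((a,b)[i],cir(x))-obs[i] for i in ss])
        r=least_squares(f,[0.5,0],x_scale=.01,diff_step=1e-4);print(name,r.x,r.fun)
if __name__=="__main__":
    bush=lambda x:[circ(x,.016,0),circ(x,.016,.05)]
    for p,q in (((346,249),(356,155)),((438,225),(286,110))):
        solve([blk(a,p),blk(b,q)],bush)
    o=[yel(a,(234,176)),yel(b,(373,246))];print(o)
    solve(o,lambda x:[circ(x,.038,.12)])
E
python3 fit.py
```

```text
top [ 0.4366 -0.0308] [-0. -0.]
scene [ 0.4351 -0.0307] [-0. -0.]
both [ 0.436  -0.0306] [-0.0654  0.3096 -0.299   0.1773]
top [ 0.4869 -0.225 ] [-0. -0.]
scene [ 0.4858 -0.2251] [-0.  0.]
both [ 0.4864 -0.225 ] [-0.0182  0.2287 -0.2121  0.1597]
[array([232.8672, 175.9236]), array([373.2285, 243.81  ])]
top [0.5771 0.1883] [-0. -0.]
scene [0.576  0.1883] [ 0. -0.]
both [0.5765 0.1884] [-0.0224  0.3079 -0.2312  0.1718]
```

```bash
cat > go.py <<'E'
import sys
from h import *
from station import arm
s=arm.sense();t=np.array([float(x) for x in sys.argv[1:4]]);R=s["eef_rot"]
d=R.T@(t-s["tcp_pos"])
rv=cv2.Rodrigues(R.T@np.c_[R0x:=np.array([.424,-.9057,0])/np.linalg.norm([.424,-.9057]),[0,0,-1],np.cross(R0x,[0,0,-1])])[0].ravel()
print("t",s["time"],"tcp",s["tcp_pos"],"units total",d/.6,"rows>=",np.linalg.norm(d)/.05,"rot corr units",rv/np.radians(120),"w",s["gripper_width"],"F",s["wrist_force"],"j",s["joints"])
E
python3 go.py 0.486 -0.225 0.16
```

```text
t 0.25 tcp [ 0.2649 -0.5658  0.236 ] units total [-0.3581  0.1271  0.5746] rows>= 8.266132802349127 rot corr units [-0.     -0.     -0.0004] w 0.9994930832673217 F [-0.0477  0.1867  0.4424] j [-1.2591  0.2208  1.527  -0.      1.3947 -0.1261]
```

{"fn": "send_rows", "kwargs": {
  "plan": [-0.036, 0.0127, 0.0575, 0, 0, 0, -0.036, 0.0127, 0.0575, 0, 0, 0, -0.036, 0.0127, 0.0575, 0, 0, 0, -0.036, 0.0127, 0.0575, 0, 0, 0, -0.036, 0.0127, 0.0575, 0, 0, 0],
  "grip": 1
}}

```text
time: 0.75
tcp_pos: [0.376, -0.3936, 0.1981]
eef_rot: [[0.424, 0.0, 0.906], [-0.906, -0.0, 0.424], [0.0, -1.0, 0.0]]
wrist_force: [0.2, -0.6, 0.8]
gripper_width: 1.001
```

{"fn": "send_rows", "kwargs": {
  "plan": [-0.036, 0.0127, 0.0575, 0, 0, 0, -0.036, 0.0127, 0.0575, 0, 0, 0, -0.036, 0.0127, 0.0575, 0, 0, 0, -0.036, 0.0127, 0.0575, 0, 0, 0, -0.035, 0.0127, 0.0575, 0, 0, 0]
}}

```text
time: 1.25
tcp_pos: [0.4868, -0.2232, 0.1602]
eef_rot: [[0.424, 0.0, 0.906], [-0.906, -0.0, 0.424], [0.0, -1.0, 0.0]]
wrist_force: [1.6, -0.8, 0.2]
gripper_width: 0.998
```

{"fn": "send_rows", "kwargs": {
  "plan": [0, 0, 0, 0, 0, 0, 0, 0, 0, 0, 0, 0]
}}

```text
time: 1.45
tcp_pos: [0.4862, -0.224, 0.1601]
eef_rot: [[0.426, -0.001, 0.905], [-0.905, -0.0, 0.426], [-0.0, -1.0, -0.001]]
wrist_force: [0.3, -0.7, 0.7]
gripper_width: 0.998
```

```bash
python3 go.py 0.486 -0.225 0.039
python3 - <<'E'
from h import *
from station import arm,snapshot
st=arm.sense();s=snapshot("wrist");im=s["image"].copy();W=wristW(s,st)
for z in(0,.05):
    p=proj(s,circ((.4864,-.225),.016,z),W);print(p.mean(0))
    cv2.polylines(im,[p.astype(int)],True,(0,0,255),1)
cv2.imwrite("pics/w1.png",im)
E
```

```text
t 1.45 tcp [ 0.4862 -0.224   0.1601] units total [ 0.0014  0.2018 -0.0009] rows>= 2.421744054112691 rot corr units [ 0.0003  0.0011 -0.0001] w 0.9975767429014212 F [ 0.3261 -0.7488  0.7467] j [-0.5788  0.0759  1.8364 -0.0005  1.23    0.5519]
[319.2396 186.7644]
[319.3455 199.7926]
```

View pics/w1.png

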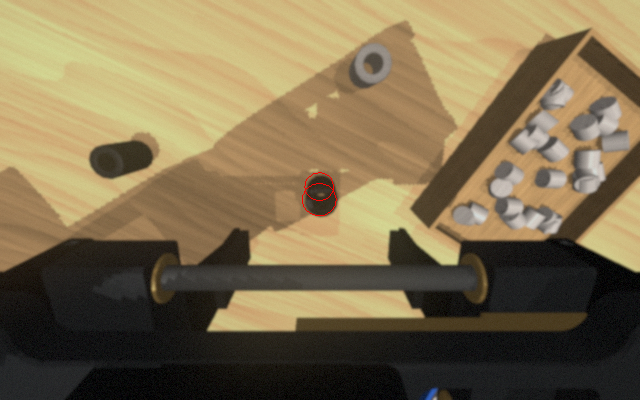

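{"fn": "send_rows", "kwargs": {
  "plan": [0.0014, 0.06, -0.0009, 0, 0, 0, 0, 0.06, 0, 0, 0, 0, 0, 0.05, 0, 0, 0, 0, 0, 0.0318, 0, 0, 0, 0, 0, 0, 0, 0, 0, 0]
}}

```text
time: 2.0
tcp_pos: [0.483, -0.2258, 0.0364]
eef_rot: [[0.422, -0.005, 0.907], [-0.907, 0.003, 0.422], [-0.005, -1.0, -0.003]]
wrist_force: [0.0, 1.2, 0.6]
gripper_width: 1.001
```

{"fn": "send_rows", "kwargs": {
  "plan": [0, 0, 0, 0, 0, 0, 0, 0, 0, 0, 0, 0, 0, 0, 0, 0, 0, 0, 0, 0, 0, 0, 0, 0, 0, 0, 0, 0, 0, 0],
  "grip": -1
}}

```text
time: 2.5
tcp_pos: [0.4864, -0.226, 0.04]
eef_rot: [[0.424, 0.001, 0.906], [-0.906, -0.001, 0.424], [0.001, -1.0, 0.001]]
wrist_force: [0.1, -0.3, 0.4]
gripper_width: 0.632
```

{"fn": "send_rows", "kwargs": {
  "plan": [0, 0, 0, 0, 0, 0, 0, 0, 0, 0, 0, 0, 0, 0, 0, 0, 0, 0, 0, 0, 0, 0, 0, 0, 0, 0, 0, 0, 0, 0]
}}

```text
time: 3.0
tcp_pos: [0.486, -0.2256, 0.0393]
eef_rot: [[0.424, 0.0, 0.906], [-0.906, 0.0, 0.424], [-0.0, -1.0, 0.0]]
wrist_force: [1.1, 0.1, 0.7]
gripper_width: 0.362
```

```bash
python3 go.py 0.486 -0.225 0.22
python3 - <<'E'
from h import *
from station import arm,snapshot
s=snapshot("wrist");cv2.imwrite("pics/w2.png",s["image"])
E
```

```text
t 3.0 tcp [ 0.486  -0.2256  0.0393] units total [-0.001  -0.3012  0.0004] rows>= 3.614625060867663 rot corr units [-0.  0. -0.] w 0.36164801034288346 F [1.1207 0.0954 0.7237] j [-0.5819  0.2442  1.9033  0.0001  0.9941  0.551 ]
```

View pics/w2.png

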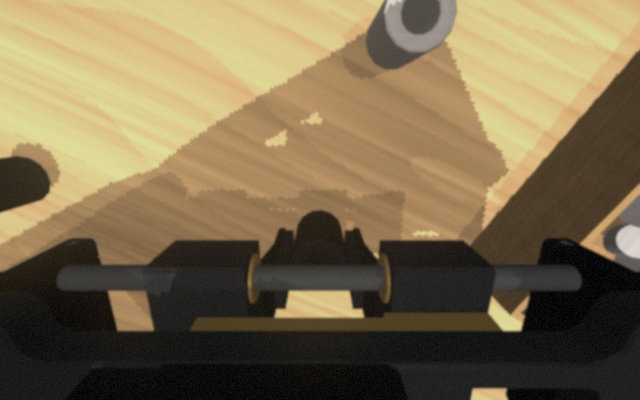

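The bushing is between the pads (column 320, row 230), opening about 32 mm. Lifting.

{"fn": "send_rows", "kwargs": {
  "plan": [0, 0, 0, 0, 0, 0, 0, 0, 0, 0, 0, 0, 0, 0, 0, 0, 0, 0, 0, -0.02, 0, 0, 0, 0, 0, -0.04, 0, 0, 0, 0]
}}

```text
time: 3.55
tcp_pos: [0.4843, -0.2247, 0.0741]
eef_rot: [[0.424, -0.004, 0.906], [-0.906, 0.002, 0.424], [-0.004, -1.0, -0.003]]
wrist_force: [0.3, 0.6, -1.1]
gripper_width: 0.361
```

{"fn": "send_rows", "kwargs": {
  "plan": [0, -0.06, 0, 0, 0, 0, 0, -0.06, 0, 0, 0, 0, 0, -0.06, 0, 0, 0, 0, 0, -0.06, 0, 0, 0, 0, 0, 0, 0, 0, 0, 0]
}}

```text
time: 4.05
tcp_pos: [0.4889, -0.2276, 0.2266]
eef_rot: [[0.424, 0.01, 0.906], [-0.906, -0.006, 0.424], [0.01, -1.0, 0.006]]
wrist_force: [0.3, -0.2, -0.3]
gripper_width: 0.36
```

```bash
python3 go.py 0.5765 0.1884 0.22
python3 - <<'E'
from h import *
from station import arm,snapshot
s=snapshot("scene");im=s["image"];cv2.imwrite("pics/s3.png",im)
E
```

```text
t 4.05 tcp [ 0.4889 -0.2276  0.2266] units total [-0.5661  0.008   0.4262] rows>= 8.503752375346215 rot corr units [-0.0028  0.      0.0047] w 0.3601781108872962 F [ 0.3252 -0.177  -0.3045] j [-0.5819  0.0136  1.771  -0.0001  1.3455  0.551 ]
```

View pics/s3.png

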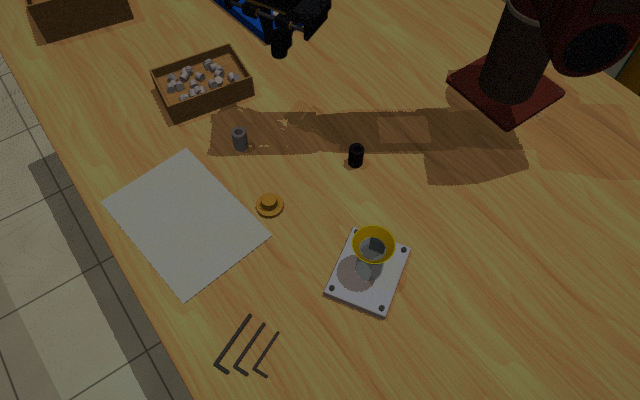

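{"fn": "send_rows", "kwargs": {
  "plan": [-0.03, 0, 0.023, 0, 0, 0, -0.047, 0, 0.036, 0, 0, 0, -0.047, 0, 0.036, 0, 0, 0, -0.047, 0, 0.036, 0, 0, 0, -0.047, 0, 0.036, 0, 0, 0]
}}

```text
time: 4.6
tcp_pos: [0.5204, -0.0632, 0.2179]
eef_rot: [[0.424, -0.002, 0.906], [-0.906, 0.001, 0.424], [-0.002, -1.0, -0.002]]
wrist_force: [0.5, 0.2, -1.4]
gripper_width: 0.357
```

{"fn": "send_rows", "kwargs": {
  "plan": [-0.047, 0, 0.036, 0, 0, 0, -0.047, 0, 0.036, 0, 0, 0, -0.047, 0, 0.036, 0, 0, 0, -0.047, 0, 0.036, 0, 0, 0, -0.047, 0, 0.036, 0, 0, 0]
}}

```text
time: 5.1
tcp_pos: [0.5584, 0.1101, 0.2178]
eef_rot: [[0.424, -0.003, 0.906], [-0.906, -0.0, 0.424], [-0.001, -1.0, -0.002]]
wrist_force: [0.1, 0.2, 0.4]
gripper_width: 0.359
```

{"fn": "send_rows", "kwargs": {
  "plan": [-0.047, 0, 0.036, 0, 0, 0, -0.047, 0, 0.036, 0, 0, 0, -0.03, 0, 0.024, 0, 0, 0, 0, 0, 0, 0, 0, 0, 0, 0, 0, 0, 0, 0]
}}

```text
time: 5.6
tcp_pos: [0.5789, 0.2005, 0.2177]
eef_rot: [[0.425, -0.003, 0.905], [-0.905, -0.001, 0.425], [-0.0, -1.0, -0.003]]
wrist_force: [-0.7, -0.9, -0.9]
gripper_width: 0.359
```

{"fn": "send_rows", "kwargs": {
  "plan": [0, 0, 0, 0, 0, 0, 0, 0, 0, 0, 0, 0, 0, 0, 0, 0, 0, 0]
}}

```text
time: 5.9
tcp_pos: [0.5799, 0.1996, 0.2193]
eef_rot: [[0.423, 0.0, 0.906], [-0.906, -0.0, 0.423], [0.0, -1.0, -0.0]]
wrist_force: [-0.8, 0.2, -0.3]
gripper_width: 0.36
```

```bash
python3 go.py 0.5765 0.1884 0.136
python3 - <<'E'
from h import *
from station import arm,snapshot
st=arm.sense();s=snapshot("wrist");im=s["image"].copy();W=wristW(s,st)
for z,r in((.12,.038),(.12,.035),(.02,.022)):
    cv2.polylines(im,[proj(s,circ((.5765,.1884),r,z),W).astype(int)],True,(0,0,255),1)
t=snapshot("scene")["image"]
cv2.imwrite("pics/w4.png",np.vstack([cv2.resize(im,(480,300)),cv2.resize(t[100:350,220:620],(480,300))]))
E
```

```text
t 5.9 tcp [0.5799 0.1996 0.2193] units total [ 0.0144  0.1389 -0.0131] rows>= 1.6825715350733486 rot corr units [ 0.     -0.0007  0.0001] w 0.3598495553014695 F [-0.8026  0.1513 -0.2744] j [ 0.203   0.2049  1.5772 -0.0001  1.3595  1.3373]
```

View pics/w4.png

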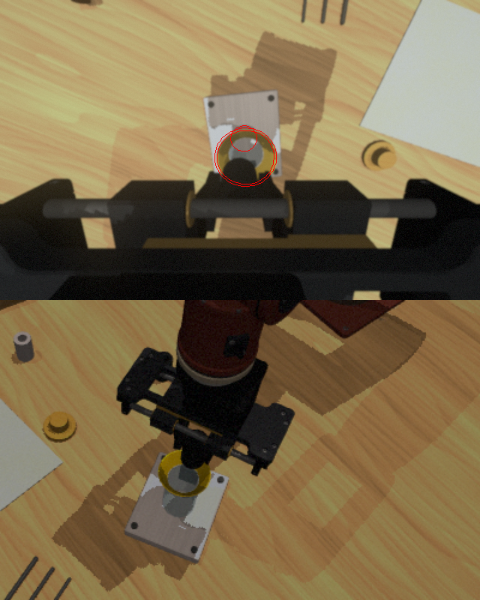

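I overshot by 11 mm; the measured funnel outline fits the rim in the wrist view. Correcting, then lowering.

{"fn": "send_rows", "kwargs": {
  "plan": [0.0144, 0, -0.013, 0, 0, 0, 0, 0, 0, 0, 0, 0, 0, 0.04, 0, 0, 0, 0, 0, 0.03, 0, 0, 0, 0, 0, 0, 0, 0, 0, 0]
}}

```text
time: 6.5
tcp_pos: [0.5745, 0.1887, 0.1741]
eef_rot: [[0.423, -0.006, 0.906], [-0.906, -0.001, 0.423], [-0.001, -1.0, -0.005]]
wrist_force: [0.9, 0.4, -1.7]
gripper_width: 0.361
```

{"fn": "send_rows", "kwargs": {
  "plan": [0, 0.03, 0, 0, 0, 0, 0, 0.025, 0, 0, 0, 0, 0, 0.014, 0, 0, 0, 0, 0, 0, 0, 0, 0, 0, 0, 0, 0, 0, 0, 0]
}}

```text
time: 7.0
tcp_pos: [0.5767, 0.1895, 0.1362]
eef_rot: [[0.424, 0.0, 0.906], [-0.906, 0.0, 0.424], [0.0, -1.0, 0.0]]
wrist_force: [0.2, -0.0, -0.2]
gripper_width: 0.36
```

```bash
python3 go.py 0.5765 0.1884 0.136
python3 - <<'E'
from h import *
from station import arm,snapshot
im=snapshot("wrist")["image"]
t=snapshot("scene")["image"]
cv2.imwrite("pics/w5.png",np.vstack([cv2.resize(im[150:350,200:440],(480,300)),cv2.resize(t[150:300,280:480],(480,300))]))
E
```

```text
t 7.0 tcp [0.5767 0.1895 0.1362] units total [ 0.0015  0.0003 -0.0011] rows>= 0.022201579358818446 rot corr units [-0.0001  0.      0.    ] w 0.3598573140558575 F [ 0.1907 -0.0472 -0.1992] j [0.1876 0.2665 1.667  0.     1.2079 1.3205]
```

View pics/w5.png

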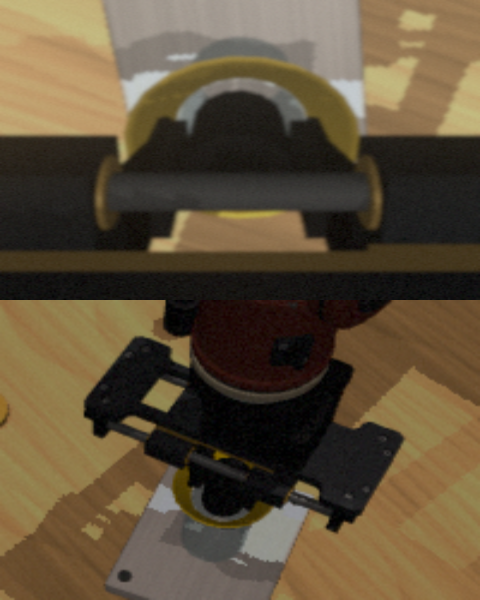

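Bushing is centred in the funnel, no contact force. Releasing.

{"fn": "send_rows", "kwargs": {
  "plan": [0, 0, 0, 0, 0, 0, 0, 0, 0, 0, 0, 0, 0, 0, 0, 0, 0, 0, 0, 0, 0, 0, 0, 0, 0, 0, 0, 0, 0, 0],
  "grip": 1
}}

```text
time: 7.6
tcp_pos: [0.5766, 0.1894, 0.136]
eef_rot: [[0.424, 0.0, 0.906], [-0.906, 0.0, 0.424], [0.0, -1.0, 0.0]]
wrist_force: [-0.2, -0.3, -0.0]
gripper_width: 0.73
```

{"fn": "send_rows", "kwargs": {
  "plan": [0, 0, 0, 0, 0, 0, 0, 0, 0, 0, 0, 0, 0, 0, 0, 0, 0, 0, 0, 0, 0, 0, 0, 0, 0, 0, 0, 0, 0, 0]
}}

```text
time: 8.1
tcp_pos: [0.5765, 0.1894, 0.1358]
eef_rot: [[0.424, -0.0, 0.906], [-0.906, -0.0, 0.424], [-0.0, -1.0, -0.0]]
wrist_force: [0.1, 0.1, 0.9]
gripper_width: 0.995
```

{"fn": "send_rows", "kwargs": {
  "plan": [0, -0.04, 0, 0, 0, 0, 0, -0.06, 0, 0, 0, 0, 0, -0.04, 0, 0, 0, 0, 0, 0, 0, 0, 0, 0, 0, 0, 0, 0, 0, 0]
}}

```text
time: 8.6
tcp_pos: [0.5768, 0.1895, 0.2202]
eef_rot: [[0.424, 0.001, 0.906], [-0.906, 0.0, 0.424], [0.0, -1.0, 0.001]]
wrist_force: [-0.5, -0.6, -0.8]
gripper_width: 1.0
```

```bash
python3 go.py 0.436 -0.0306 0.16
python3 - <<'E'
from h import *
from station import arm,snapshot
im=snapshot("wrist")["image"]
t=snapshot("scene")["image"]
cv2.imwrite("pics/w6.png",np.vstack([cv2.resize(im[100:350,200:440],(480,300)),cv2.resize(t[150:300,280:480],(480,300))]))
E
```

```text
t 8.6 tcp [0.5768 0.1895 0.2202] units total [ 0.2327  0.1    -0.3681] rows>= 5.361660265050077 rot corr units [-0.0006 -0.      0.0001] w 1.0002415341114703 F [-0.4675 -0.5711 -0.7978] j [0.1875 0.1887 1.5942 0.     1.3575 1.3205]
```

View pics/w6.png

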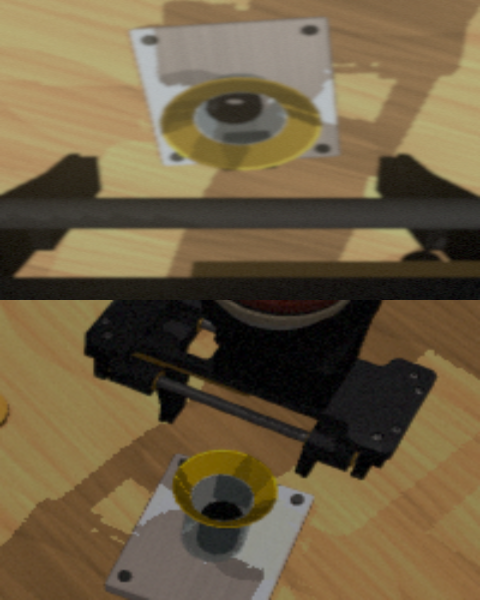

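{"fn": "send_rows", "kwargs": {
  "plan": [0.0233, 0, -0.0368, 0, 0, 0, 0.0233, 0, -0.0368, 0, 0, 0, 0.0233, 0.01, -0.0368, 0, 0, 0, 0.0233, 0.01, -0.0368, 0, 0, 0, 0.0233, 0.01, -0.0368, 0, 0, 0]
}}

```text
time: 9.2
tcp_pos: [0.5045, 0.0785, 0.1998]
eef_rot: [[0.424, -0.003, 0.906], [-0.906, -0.0, 0.424], [-0.001, -1.0, -0.003]]
wrist_force: [-0.1, 0.1, 0.3]
gripper_width: 1.002
```

{"fn": "send_rows", "kwargs": {
  "plan": [0.0233, 0.01, -0.0368, 0, 0, 0, 0.0233, 0.015, -0.0368, 0, 0, 0, 0.0233, 0.015, -0.0368, 0, 0, 0, 0.0233, 0.015, -0.0368, 0, 0, 0, 0.0233, 0.015, -0.0368, 0, 0, 0]
}}

```text
time: 9.7
tcp_pos: [0.434, -0.0313, 0.1579]
eef_rot: [[0.424, -0.003, 0.906], [-0.906, 0.001, 0.424], [-0.002, -1.0, -0.002]]
wrist_force: [-0.1, -0.4, 0.5]
gripper_width: 0.999
```

{"fn": "send_rows", "kwargs": {
  "plan": [0, 0, 0, 0, 0, 0, 0, 0, 0, 0, 0, 0, 0, 0, 0, 0, 0, 0]
}}

```text
time: 10.0
tcp_pos: [0.4361, -0.0303, 0.1597]
eef_rot: [[0.424, -0.0, 0.906], [-0.906, 0.0, 0.424], [-0.0, -1.0, 0.0]]
wrist_force: [-1.0, -0.2, 0.1]
gripper_width: 0.995
```

```bash
python3 go.py 0.436 -0.0306 0.039
python3 - <<'E'
from h import *
from station import arm,snapshot
st=arm.sense();s=snapshot("wrist");im=s["image"].copy();W=wristW(s,st)
for z in(0,.05):
    cv2.polylines(im,[proj(s,circ((.436,-.0306),.016,z),W).astype(int)],True,(0,0,255),1)
out=[cv2.resize(im,(480,300))]
k=[]
for n,(u,v) in(("scene",(373,255)),("top",(240,185))):
    s=snapshot(n);i=s["image"][v-40:v+40,u-40:u+40];i=cv2.resize(i,(240,240),interpolation=cv2.INTER_CUBIC)
    i=cv2.convertScaleAbs(i,alpha=1.8)
    j=i.copy()
    for z in(.02,.07):
        p=(proj(s,circ((.5765,.1884),.016,z))-[u-40,v-40]+.5)*3;cv2.polylines(j,[p.astype(int)],True,(0,0,255),1)
    k.append(np.vstack([i,j]))
cv2.imwrite("pics/m7.png",np.hstack(k));cv2.imwrite("pics/w7.png",out[0])
E
```

```text
t 10.0 tcp [ 0.4361 -0.0303  0.1597] units total [ 0.0005  0.2012 -0.0003] rows>= 2.414046262197528 rot corr units [-0.      0.0001 -0.0002] w 0.9945448176992705 F [-0.9759 -0.2024  0.0574] j [-0.2505 -0.1723  2.0754  0.0004  1.2387  0.8822]
```

View pics/m7.png

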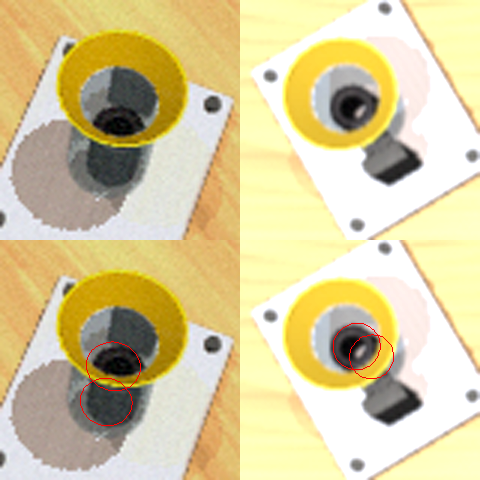

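View pics/w7.png

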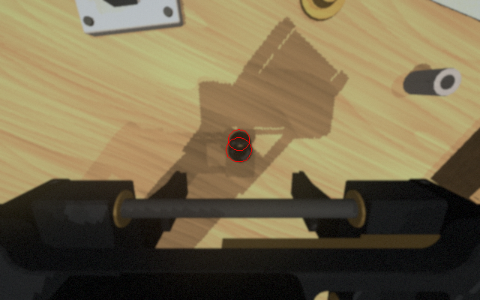

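First bushing sits on the floor: its top ring matches the z = 70 mm prediction in both views. Now the second, centred under the open jaws (240,145).

{"fn": "send_rows", "kwargs": {
  "plan": [0.0005, 0.06, 0, 0, 0, 0, 0, 0.06, 0, 0, 0, 0, 0, 0.05, 0, 0, 0, 0, 0, 0.031, 0, 0, 0, 0, 0, 0, 0, 0, 0, 0]
}}

```text
time: 10.65
tcp_pos: [0.4336, -0.03, 0.0367]
eef_rot: [[0.425, -0.006, 0.905], [-0.905, 0.001, 0.425], [-0.004, -1.0, -0.004]]
wrist_force: [-0.9, 0.7, -0.5]
gripper_width: 1.0
```

{"fn": "send_rows", "kwargs": {
  "plan": [0, 0, 0, 0, 0, 0, 0, 0, 0, 0, 0, 0, 0, 0, 0, 0, 0, 0, 0, 0, 0, 0, 0, 0, 0, 0, 0, 0, 0, 0],
  "grip": -1
}}

```text
time: 11.15
tcp_pos: [0.4365, -0.0312, 0.0399]
eef_rot: [[0.424, 0.001, 0.906], [-0.906, -0.0, 0.424], [0.001, -1.0, 0.001]]
wrist_force: [0.1, -0.2, 0.8]
gripper_width: 0.633
```

{"fn": "send_rows", "kwargs": {
  "plan": [0, 0, 0, 0, 0, 0, 0, 0, 0, 0, 0, 0, 0, 0, 0, 0, 0, 0, 0, 0, 0, 0, 0, 0, 0, 0, 0, 0, 0, 0]
}}

```text
time: 11.65
tcp_pos: [0.4359, -0.0311, 0.0393]
eef_rot: [[0.424, -0.0, 0.906], [-0.906, 0.0, 0.424], [-0.0, -1.0, -0.0]]
wrist_force: [-0.6, 0.7, -0.3]
gripper_width: 0.36
```

{"fn": "send_rows", "kwargs": {
  "plan": [0, 0, 0, 0, 0, 0, 0, 0, 0, 0, 0, 0, 0, 0, 0, 0, 0, 0, 0, -0.02, 0, 0, 0, 0, 0, -0.04, 0, 0, 0, 0]
}}

```text
time: 12.15
tcp_pos: [0.434, -0.0306, 0.0743]
eef_rot: [[0.424, -0.005, 0.906], [-0.906, 0.001, 0.424], [-0.003, -1.0, -0.004]]
wrist_force: [0.5, -0.4, -0.8]
gripper_width: 0.361
```

{"fn": "send_rows", "kwargs": {
  "plan": [0, -0.06, 0, 0, 0, 0, 0, -0.06, 0, 0, 0, 0, 0, -0.06, 0, 0, 0, 0, 0, -0.06, 0, 0, 0, 0, 0, 0, 0, 0, 0, 0]
}}

```text
time: 12.65
tcp_pos: [0.4392, -0.0318, 0.2258]
eef_rot: [[0.424, 0.011, 0.906], [-0.906, -0.003, 0.424], [0.007, -1.0, 0.009]]
wrist_force: [0.7, 0.4, -0.6]
gripper_width: 0.359
```

{"fn": "send_rows", "kwargs": {
  "plan": [0, 0, 0, 0, 0, 0, 0, 0, 0, 0, 0, 0]
}}

```text
time: 12.85
tcp_pos: [0.435, -0.0308, 0.218]
eef_rot: [[0.424, -0.002, 0.906], [-0.906, 0.001, 0.424], [-0.001, -1.0, -0.002]]
wrist_force: [0.3, 0.9, -2.0]
gripper_width: 0.36
```

```bash
python3 go.py 0.5765 0.1884 0.22
python3 - <<'E'
from h import *
from station import arm,snapshot
cv2.imwrite("pics/s8.png",snapshot("scene")["image"])
E
```

```text
t 12.85 tcp [ 0.435  -0.0308  0.218 ] units total [-0.2309 -0.0036  0.3685] rows>= 5.219055954160853 rot corr units [ 0.0008 -0.     -0.0007] w 0.36019445998103206 F [ 0.2705  0.8556 -1.975 ] j [-0.252  -0.2336  2.0132 -0.      1.3642  0.881 ]
```

View pics/s8.png

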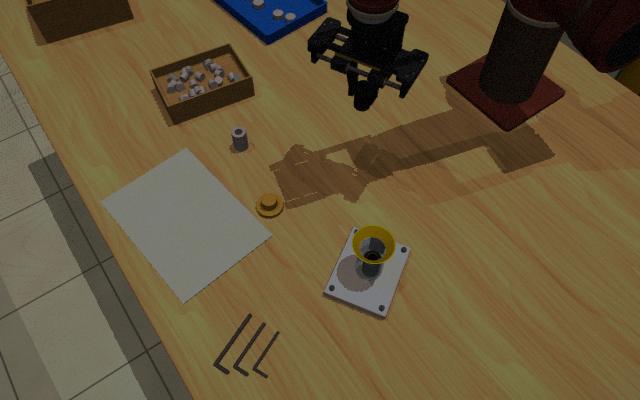

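The second bushing is held (365,92). The first shows in the tube at (371,260), and the steel bushing has not moved (240,138).

{"fn": "send_rows", "kwargs": {
  "plan": [-0.0231, 0, 0.0367, 0, 0, 0, -0.0231, 0, 0.0367, 0, 0, 0, -0.0231, 0, 0.0367, 0, 0, 0, -0.0231, 0, 0.0367, 0, 0, 0, -0.0231, 0, 0.0367, 0, 0, 0]
}}

```text
time: 13.4
tcp_pos: [0.5057, 0.0793, 0.2172]
eef_rot: [[0.424, -0.004, 0.906], [-0.906, -0.0, 0.424], [-0.002, -1.0, -0.003]]
wrist_force: [-0.4, -0.1, -0.8]
gripper_width: 0.357
```

{"fn": "send_rows", "kwargs": {
  "plan": [-0.0231, 0, 0.0367, 0, 0, 0, -0.0231, 0, 0.0367, 0, 0, 0, -0.0231, 0, 0.0367, 0, 0, 0, -0.0231, 0, 0.0367, 0, 0, 0, -0.0231, 0, 0.0367, 0, 0, 0]
}}

```text
time: 13.9
tcp_pos: [0.576, 0.1886, 0.2169]
eef_rot: [[0.424, -0.004, 0.906], [-0.906, -0.001, 0.424], [-0.001, -1.0, -0.004]]
wrist_force: [-0.3, 0.0, 0.5]
gripper_width: 0.362
```

{"fn": "send_rows", "kwargs": {
  "plan": [0, 0, 0, 0, 0, 0, 0, 0, 0, 0, 0, 0, 0, 0, 0, 0, 0, 0]
}}

```text
time: 14.2
tcp_pos: [0.5757, 0.187, 0.218]
eef_rot: [[0.424, -0.002, 0.906], [-0.906, -0.001, 0.424], [-0.0, -1.0, -0.003]]
wrist_force: [0.7, -0.2, -1.4]
gripper_width: 0.361
```

```bash
python3 go.py 0.5765 0.1884 0.136
```

```text
t 14.2 tcp [0.5757 0.187  0.218 ] units total [-0.0014  0.1367  0.0025] rows>= 1.6404004319341026 rot corr units [ 0.0012 -0.0002 -0.0001] w 0.3613568458724647 F [ 0.7105 -0.1864 -1.3603] j [ 0.1841  0.189   1.5981 -0.0004  1.3571  1.3175]
```

{"fn": "send_rows", "kwargs": {
  "plan": [-0.0014, 0.04, 0.0025, 0, 0, 0, 0, 0.03, 0, 0, 0, 0, 0, 0.03, 0, 0, 0, 0, 0, 0.025, 0, 0, 0, 0, 0, 0.013, 0, 0, 0, 0]
}}

```text
time: 14.7
tcp_pos: [0.5765, 0.1883, 0.1347]
eef_rot: [[0.423, -0.002, 0.906], [-0.906, -0.001, 0.423], [-0.001, -1.0, -0.002]]
wrist_force: [-0.4, -0.7, -1.7]
gripper_width: 0.358
```

{"fn": "send_rows", "kwargs": {
  "plan": [0, 0, 0, 0, 0, 0, 0, 0, 0, 0, 0, 0, 0, 0, 0, 0, 0, 0]
}}

```text
time: 15.0
tcp_pos: [0.5784, 0.1893, 0.1377]
eef_rot: [[0.424, 0.002, 0.906], [-0.906, 0.0, 0.424], [0.0, -1.0, 0.002]]
wrist_force: [1.1, 0.7, -0.1]
gripper_width: 0.357
```

```bash
python3 go.py 0.5765 0.1884 0.136
python3 - <<'E'
from h import *
from station import arm,snapshot
im=snapshot("wrist")["image"]
t=snapshot("scene")["image"]
cv2.imwrite("pics/w9.png",np.vstack([cv2.resize(im[150:350,200:440],(480,300)),cv2.resize(t[150:300,280:480],(480,300))]))
E
```

```text
t 15.0 tcp [0.5784 0.1893 0.1377] units total [ 0.      0.0028 -0.0035] rows>= 0.05424843787626152 rot corr units [-0.0009 -0.      0.0002] w 0.3565396494910333 F [ 1.1174  0.6567 -0.1454] j [0.1868 0.267  1.6633 0.     1.2093 1.3198]
```

View pics/w9.png

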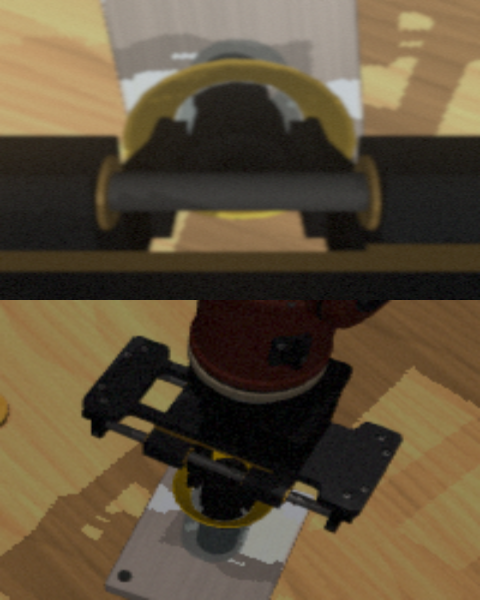

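{"fn": "send_rows", "kwargs": {
  "plan": [0, 0.002, -0.003, 0, 0, 0, 0, 0, 0, 0, 0, 0, 0, 0, 0, 0, 0, 0, 0, 0, 0, 0, 0, 0]
}}

```text
time: 15.5
tcp_pos: [0.576, 0.1885, 0.1353]
eef_rot: [[0.424, -0.0, 0.906], [-0.906, 0.0, 0.424], [-0.0, -1.0, -0.0]]
wrist_force: [-0.1, 0.0, -1.0]
gripper_width: 0.36
```

{"fn": "send_rows", "kwargs": {
  "plan": [0, 0, 0, 0, 0, 0, 0, 0, 0, 0, 0, 0, 0, 0, 0, 0, 0, 0, 0, 0, 0, 0, 0, 0, 0, 0, 0, 0, 0, 0],
  "grip": 1
}}

```text
time: 16.0
tcp_pos: [0.5761, 0.1884, 0.1354]
eef_rot: [[0.424, 0.0, 0.906], [-0.906, 0.0, 0.424], [0.0, -1.0, 0.0]]
wrist_force: [0.8, -0.8, -0.1]
gripper_width: 0.726
```

{"fn": "send_rows", "kwargs": {
  "plan": [0, 0, 0, 0, 0, 0, 0, 0, 0, 0, 0, 0, 0, 0, 0, 0, 0, 0, 0, 0, 0, 0, 0, 0, 0, 0, 0, 0, 0, 0]
}}

```text
time: 16.5
tcp_pos: [0.576, 0.1884, 0.1353]
eef_rot: [[0.424, 0.0, 0.906], [-0.906, -0.0, 0.424], [0.0, -1.0, 0.0]]
wrist_force: [-0.4, -1.0, -0.8]
gripper_width: 0.995
```

{"fn": "send_rows", "kwargs": {
  "plan": [0, -0.04, 0, 0, 0, 0, 0, -0.06, 0, 0, 0, 0, 0, -0.06, 0, 0, 0, 0, 0, -0.04, -0.03, 0, 0, 0, 0, 0, -0.05, 0, 0, 0]
}}

```text
time: 17.0
tcp_pos: [0.5352, 0.1686, 0.2603]
eef_rot: [[0.424, 0.009, 0.905], [-0.906, 0.002, 0.424], [0.002, -1.0, 0.009]]
wrist_force: [-0.3, -0.4, 0.3]
gripper_width: 0.998
```

{"fn": "send_rows", "kwargs": {
  "plan": [0, 0, -0.06, 0, 0, 0, 0, 0, -0.05, 0, 0, 0, 0, 0, -0.05, 0, 0, 0, 0, 0, 0, 0, 0, 0, 0, 0, 0, 0, 0, 0]
}}

```text
time: 17.5
tcp_pos: [0.4458, 0.1274, 0.2558]
eef_rot: [[0.424, 0.002, 0.906], [-0.906, 0.0, 0.424], [0.0, -1.0, 0.002]]
wrist_force: [0.1, -0.6, 0.8]
gripper_width: 0.999
```

```bash
python3 go.py 0.5765 0.1884 0.136
python3 - <<'E'
from h import *
from station import arm,snapshot
k=[]
for n,(u,v) in(("scene",(373,255)),("top",(240,185))):
    s=snapshot(n);cv2.imwrite(f"pics/{n}10.png",s["image"]);i=s["image"][v-40:v+40,u-40:u+40];i=cv2.resize(i,(270,270),interpolation=cv2.INTER_CUBIC)
    i=cv2.convertScaleAbs(i,alpha=1.8);j=i.copy()
    for z in(.07,.12):
        p=(proj(s,circ((.5765,.1884),.016,z))-[u-40,v-40]+.5)*270/80;cv2.polylines(j,[p.astype(int)],True,(0,0,255),1)
    k.append(np.vstack([i,j]))
cv2.imwrite("pics/m10.png",np.hstack(k))
E
```

```text
t 17.5 tcp [0.4458 0.1274 0.2558] units total [0.     0.2001 0.2401] rows>= 3.7500688589875457 rot corr units [-0.0008 -0.0002  0.0002] w 0.9990526990795858 F [ 0.0968 -0.5806  0.7968] j [ 0.1078 -0.1909  1.9063  0.0002  1.4244  1.2413]
```

View pics/m10.png

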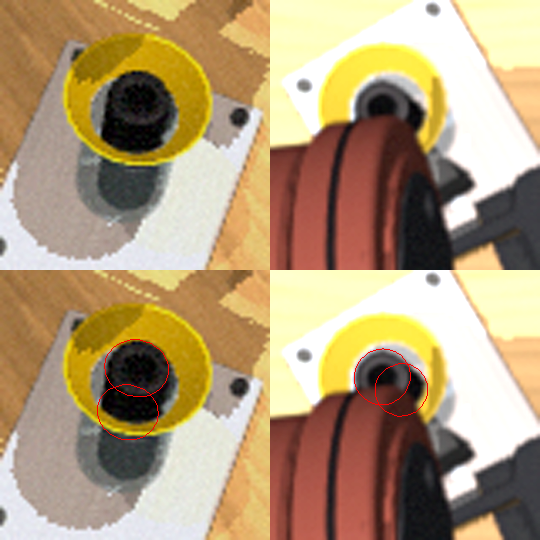

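View pics/scene10.png

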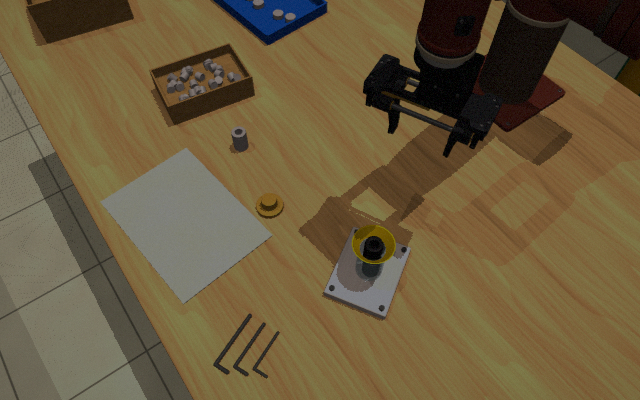

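```bash
python3 -c "
from station import arm
print(arm.hand_in())"
```

```text
the job is handed in; nothing more can be done
None
```

Both black bushings are in the tube magazine, end to end, and I handed the job in after about 18 s of the 61 s. I gripped each by its upper half, lowered it into the funnel throat and let it drop.

- **First bushing:** after release, its top ring matched the predicted height of 70 mm in the scene and top views, so it is on the floor.
- **Second bushing:** its top ring matched the predicted rim height of 120 mm in both views. The arm partly hid it in the top view, and one pixel of error is about 4 mm of height. I didn't view the joint between the two bushings directly.
- **Position in the tube:** the rings look slightly off-centre in the top view, within the tube's clearance.
- **Other objects:** in the last scene picture the steel bushing, brass flange and tub are where they started.
- **Forces:** the reported wrist forces stayed near zero, about 2 N at most, and the gripper was clear of everything at hand-in.
- **Slip:** I overshot the first move to the funnel by 11 mm, and corrected it before lowering.

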